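# Click the lid of the parts box shut all round

## Robot

A 6-joint arm with a two-finger parallel gripper is mounted at the origin on the work surface. World frame = base frame: x ahead of the robot, y to its left, z up, the work surface at z = 0. Lengths are in m, angles in rad, forces in N, time in s.
With the tool pointing down it reaches from about 0.35 to 0.85 m from the base axis. Payload 8.1 kg.
Tool frame: the origin (TCP) lies at the very end of the fingers, on their centre line; the grasp point (between the pads) lies 19 mm behind it (robot.pinch_z is the distance from the TCP to the grasp point, in m); y points along the fingers, x is the direction in which the jaws open and shut, and the axes are right-handed (so a half turn about y gives the same grasp; the last joint's range is limited). The gripper opens to 93 mm and grips with 3 to 60 N. Pads are 15 mm wide; open, the fingers measure 128 mm over their backs; the gripper's body (75 mm by 188 mm) begins 65 mm behind the grasp point.
Start: joints at [-0.085, 0.13, 1.488, -0, 1.523, -0.085], TCP at [0.6, 0, 0.219] pointing down, gripper open.
Joint ranges: [-2.96, 2.96], [-0.89, 2.26], [0.02, 2.5], [-1.34, 4.48], [0, 2.73], [-2.66, 2.66]. Speed limits (rad/s): [2.39, 2.39, 2.79, 3.14, 3.14, 3.14].

## Interface

Orientations are given as a rotation vector (axis times angle).
In Python, from plant import robot gives the robot as it stands.
- The arm moves only by the shell command python3 -m inch 'ROWS' [FORCE]. ROWS is JSON, a list of rows, each a list of 5 numbers: the closure, from -1 (fully open) to 1 (shut), then the shift along the world's x, y, z in m, then the turn about the world's z in rad. A call has 1 to 8 rows; each row is the pose to reach, as a shift and turn from the pose measured when the call began; what a row does not reach only later rows make up. A row lasts 1/8 s, in which the tool goes at most 62.5 mm and 10.7 degrees, less where a joint would pass 70% of its speed; a pose out of reach is approached as far as the arm can. A call with a gripper value outside its range is refused whole. The fingers move at their own pace and stop on an object; FORCE is the grip in N (left out, the last holds). Time passes only in rows, so rows that repeat a pose let the fingers close. It gives the time, the measured TCP pose, the force and the opening at its end, in the units of the state.
- robot.read_state(): the state, without advancing time (a new reading comes with each control period).
- robot.read_camera(name): name is "scene" or "side" or "wrist"; returns a dict with "color" (480x640x3 uint8, red, green, blue), "mtx" (3x3 intrinsics, pixels), "dist_coeffs" ([k1, k2, p1, p2, k3] as OpenCV has them; the pictures are not rectified), "R" (3x3) and "t" (3): a world point X has camera coordinates R X + t; the wrist camera has in their place "hand_eye" (4x4, takes a point from camera to tool coordinates, whose origin is the TCP and whose axes are the tool frame's). Camera axes: x right, y down, z forward; pixel columns grow to the right and rows downward; lengths in m; the calibration is good to about 2 mm. A picture is of the moment at which its call begins: read the wrist's pose just before it. There is no depth.
- robot.close_job(): hands the job in, once; it reports no verdict.
The state is a dict: "t": time; "q": joint angles; "dq": joint speeds; "joint_torque": joint torques, N m; "tool_pos": TCP position; "orientation": TCP orientation; "force": force on the tool from outside, world axes, zero at the start; "wrist_torque": the same for the moment, N m; "opening": finger opening in m.
Only numpy, scipy, OpenCV 4.12 (cv2) and the standard library are available. Lean on these libraries where they do the work, as an engineer would, in place of code of your own. Each camera call takes 0.05 s, during which the arm holds its last target. There are 200 camera calls.

## Task

The lid of the clear parts box has only been laid on, and its blue rim still stands up all round. Go round the rim with the fingertips and press each of its six sections down, with firm but moderate pressure, until every one has clicked shut and the rim lies flush all round. Only press: pick nothing up, and leave the other things on the bench where they lie.

Things in the scene. Friction and masses are not known exactly. Their poses are not given: they have to be found in the camera images.
- parts_box: clear snap-lid box, held fast on the bench; blue rim 146 (x) by 206 (y) mm. Origin: centre of underside, z up, y along the long sides. Rim top 18 mm wide, 74 mm above the underside where up, 68 mm where shut. Its six sections, snap1 to snap6 in order round the rim, each move straight down alone. The sunken clear panel (59 mm up) is already home. Orange seal shows under a raised section
- snap1_top (a point): place to press rim section 1, the corner at the box's -x, +y (an L with legs of 62 mm along y and 73 mm along x, 18 mm wide): on its top face, at (-64, 94) mm (x, y) in the box's frame; it sinks with the section
- snap1 (a joint): how far rim section 1 is pressed down, in m: 0 is up, 0.006 is clicked shut. Springy: it takes 5 to 10 N to press it past 0.003, then it snaps to 0.006 by itself and stays; let go before that and it springs back up. 0.006 is a firm stop
- snap2_top (a point): place to press rim section 2, the corner at the box's +x, +y (an L with legs of 62 mm along y and 73 mm along x, 18 mm wide): on its top face, at (64, 94) mm (x, y) in the box's frame; it sinks with the section
- snap2 (a joint): how far rim section 2 is pressed down, in m: 0 is up, 0.006 is clicked shut. Springy: it takes 5 to 10 N to press it past 0.003, then it snaps to 0.006 by itself and stays; let go before that and it springs back up. 0.006 is a firm stop
- snap3_top (a point): place to press rim section 3, the middle of the long side at the box's +x (a straight bar 79 mm long along y, 18 mm wide): on its top face, at (64, 0) mm (x, y) in the box's frame; it sinks with the section
- snap3 (a joint): how far rim section 3 is pressed down, in m: 0 is up, 0.006 is clicked shut. Springy: it takes 5 to 10 N to press it past 0.003, then it snaps to 0.006 by itself and stays; let go before that and it springs back up. 0.006 is a firm stop
- snap4_top (a point): place to press rim section 4, the corner at the box's +x, -y (an L with legs of 62 mm along y and 73 mm along x, 18 mm wide): on its top face, at (64, -94) mm (x, y) in the box's frame; it sinks with the section
- snap4 (a joint): how far rim section 4 is pressed down, in m: 0 is up, 0.006 is clicked shut. Springy: it takes 5 to 10 N to press it past 0.003, then it snaps to 0.006 by itself and stays; let go before that and it springs back up. 0.006 is a firm stop
- snap5_top (a point): place to press rim section 5, the corner at the box's -x, -y (an L with legs of 62 mm along y and 73 mm along x, 18 mm wide): on its top face, at (-64, -94) mm (x, y) in the box's frame; it sinks with the section
- snap5 (a joint): how far rim section 5 is pressed down, in m: 0 is up, 0.006 is clicked shut. Springy: it takes 5 to 10 N to press it past 0.003, then it snaps to 0.006 by itself and stays; let go before that and it springs back up. 0.006 is a firm stop
- snap6_top (a point): place to press rim section 6, the middle of the long side at the box's -x (a straight bar 79 mm long along y, 18 mm wide): on its top face, at (-64, 0) mm (x, y) in the box's frame; it sinks with the section
- snap6 (a joint): how far rim section 6 is pressed down, in m: 0 is up, 0.006 is clicked shut. Springy: it takes 5 to 10 N to press it past 0.003, then it snaps to 0.006 by itself and stays; let go before that and it springs back up. 0.006 is a firm stop
- screwdriver: bystander: red-handled screwdriver, 190 mm long, lying on the bench; origin under its middle, handle to its -x
- meter: bystander: red and black handheld multimeter lying on its back, 150 x 78 x 45 mm; origin under its centre
- phone: bystander: dark phone lying flat, 74 x 150 x 10 mm; origin under its centre
- cutters: bystander: orange-handled side cutters lying flat, 160 mm long, 14 mm high; origin under the middle, jaws to its +x
- solder_reel: bystander: white reel of solder standing on its flange, 62 mm across, 50 mm high; origin under its centre
- flux_bottle: bystander: amber bottle with a black cap, 48 mm across, 105 mm high; origin under its centre

How it is judged:
At the end, for the whole second after the job is handed in: all six rim sections are pressed down by more than 4.5 of their 6 mm, and every bystander is within 30 mm of where it was (value of joint each of snap1, snap2, snap3, snap4, snap5, snap6 above 0.0045 m and distance of each of screwdriver, meter, phone, cutters, solder_reel, flux_bottle from where it was at the start of the episode below 0.03 m); the robot touches nothing.
It fails at once if a thing on the bench is picked up (raised more than 15 mm) (height (world z) of any of screwdriver, meter, phone, cutters, solder_reel, flux_bottle above 0.015 m).
It fails at once if the box is pressed with more than 50 N, which would crush it (contact force between any of the fingers, the arm and parts_box above 50 N).
It fails at once if another thing on the bench is moved more than 30 mm (distance of any of screwdriver, meter, phone, cutters, solder_reel, flux_bottle from where it was at the start of the episode above 0.03 m).
It also fails if it takes over 45 s, if anything falls off the work surface, if the arm or the gripper's body presses on something with over 40 N, if the wrist force passes 120 N, or if a joint passes its speed limit or range.

## Working session

There is one attempt and no reset: what is moved stays moved. The work goes in short steps, Python scripts to look and compute and a shell command to move; the robot and the scene stay as the last step left them, time stands still between calls to the robot, and variables do not carry over. Pictures are saved under pics/ and viewed, about 8 in all and at most 12, crops included, and the job is handed in when it is done.

```bash
mkdir -p pics; ls; python3 - <<'E'
from plant import robot
import cv2
s=robot.read_state();print(s)
for n in("scene","side"):
    c=robot.read_camera(n);cv2.imwrite(f"pics/{n}0.png",c["color"][:,:,::-1])
    print(n,c["mtx"].tolist(),c["dist_coeffs"],c["R"].tolist(),c["t"])
E
```

```text
pics
{'t': 0.0, 'q': array([-8.53951056e-02,  1.31156695e-01,  1.48926531e+00, -4.29198078e-05,
        1.52298820e+00, -8.53897279e-02]), 'dq': array([-0.00030624, -0.00125108,  0.00123511,  0.00122738, -0.00108338,
       -0.00050562]), 'joint_torque': array([-1.61290725e-03, -5.59853125e+01, -4.91755986e+01,  7.67333270e-02,
        3.59135563e-02, -2.97389461e-04]), 'tool_pos': array([5.99437435e-01, 5.71952757e-05, 2.17597784e-01]), 'orientation': array([-1.57068355e+00,  1.42773006e-03,  1.42256601e-03]), 'force': array([-0.43673581, -0.69261818, -0.43440536]), 'wrist_torque': array([-0.03927306,  0.00118581,  0.08147229]), 'opening': 0.09298723550734828}
scene [[497.90075721074425, 0.0, 317.9509785605924], [0.0, 497.90075721074425, 244.62749015743856], [0.0, 0.0, 1.0]] [-0.05645021  0.          0.          0.          0.        ] [[-0.4432883312967456, 0.8962511787509286, 0.015141992065718304], [0.7572635769067841, 0.3834765446409681, -0.5286753396940005], [-0.479632495173638, -0.22288913005751368, -0.8486890509931863]] [ 0.19869239 -0.40972568  1.40825183]
side [[583.9564815443748, 0.0, 312.67359329444554], [0.0, 583.9564815443748, 228.0595441181481], [0.0, 0.0, 1.0]] [-0.12582486  0.          0.          0.          0.        ] [[0.7735085696977415, -0.6333347205124462, -0.023908667833566103], [-0.38278091500677597, -0.4367689873077601, -0.8140710182979916], [0.5051368762134968, 0.638842690745989, -0.5802729984840714]] [-0.41949392  0.30132802  0.82100396]
```

View pics/scene0.png

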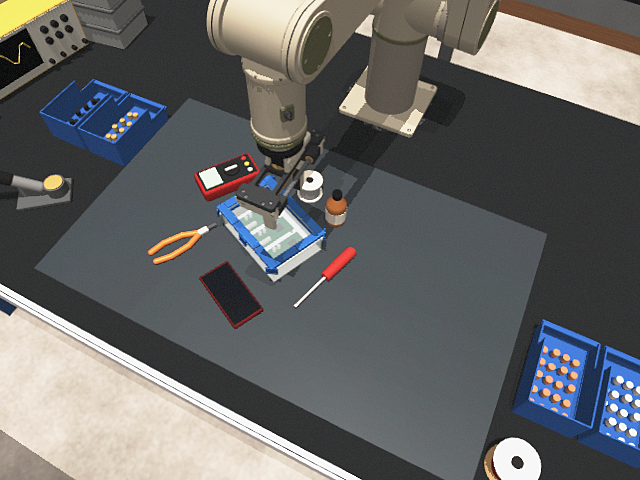

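View pics/side0.png

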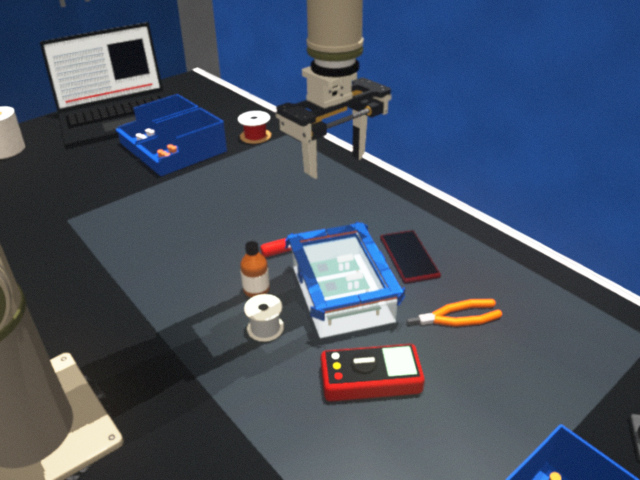

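The scene view shows the box at about (270,235), partly hidden by the gripper. The side view shows it whole: rim corners are at about (290,237), (365,227), (402,290) and (318,312). The screwdriver, flux bottle, solder reel and meter lie close to the box. I'll enlarge both views.

```bash
python3 - <<'E'
import cv2
a=cv2.imread("pics/side0.png")[215:340,280:415];a=cv2.resize(a,None,fx=5.9,fy=4.8,interpolation=2) if 0 else cv2.resize(a,(675,625)[:2],interpolation=2)
cv2.imwrite("pics/side_c.png",a[:600])
b=cv2.imread("pics/scene0.png")[180:290,205:345];cv2.imwrite("pics/scene_c.png",cv2.resize(b,None,fx=5,fy=5,interpolation=2))
E
```

```text
(no output)
```

View pics/side_c.png

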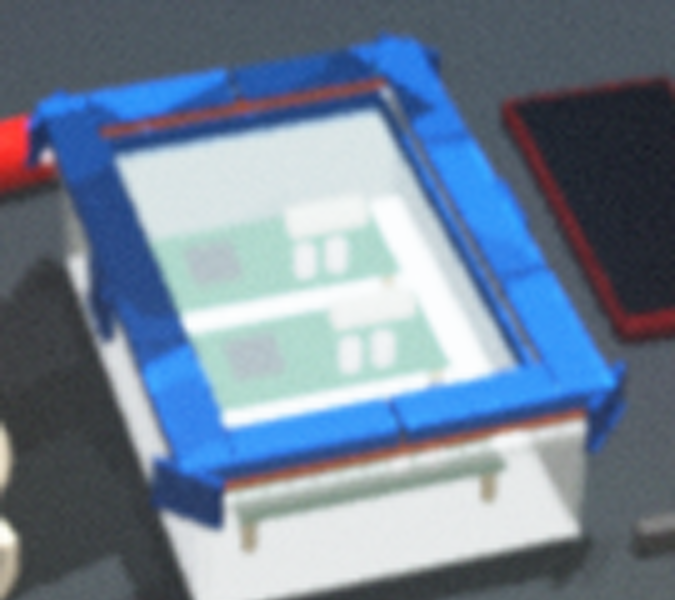

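View pics/scene_c.png

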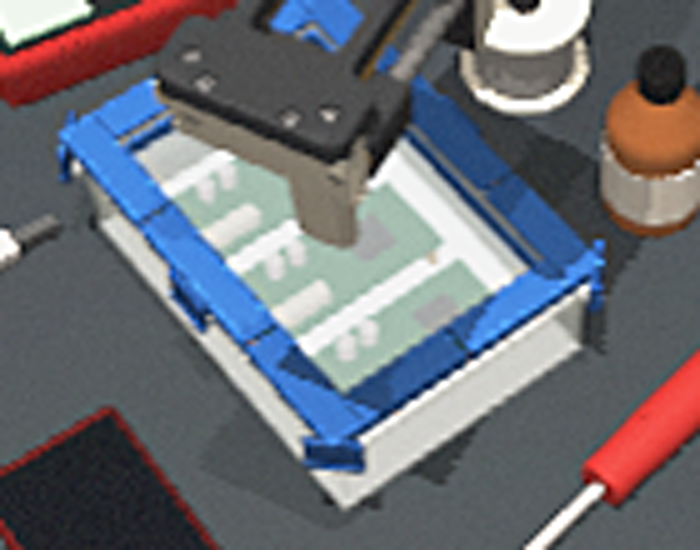

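The side crop shows all six sections raised, with orange showing under them. I read these outer corners in crop pixels.
- **Side crop:** far-left (45,100), far-right (425,42), near-right (612,385), near-left (215,490). The short-side seams are at (232,70) and (403,438).
- **Scene crop:** left (68,130), bottom (340,435), right (590,260).

```bash
cat > h.py <<'E'
from plant import robot
import cv2,numpy as np
from scipy.optimize import least_squares
cams={n:robot.read_camera(n) for n in("scene","side")}
def proj(n,X):
    c=cams[n];return cv2.projectPoints(np.float64(X),cv2.Rodrigues(c["R"])[0],c["t"],c["mtx"],c["dist_coeffs"])[0][:,0]
def box(p,P):
    P=np.float64(P);c,s=np.cos(p[2]),np.sin(p[2])
    return np.c_[p[0]+c*P[:,0]-s*P[:,1],p[1]+s*P[:,0]+c*P[:,1],P[:,2]]
E
python3 - <<'E'
from h import *
z=.074
A,B,C,D=[-.073,.103,z],[.073,.103,z],[.073,-.103,z],[-.073,-.103,z]
S=[A,B,C,D,[0,.103,z],[0,-.103,z],[0,-.085,z]];s=np.array([[45,100],[425,42],[612,385],[215,490],[232,70],[403,438],[395,403]])/5+[280,215]
Q=[C,B,A];q=np.array([[68,130],[340,435],[590,260]])/5+[205,180]
f=lambda p:np.r_[proj("side",box(p,S))-s,proj("scene",box(p,Q))-q].ravel()
best=min((least_squares(f,[.6,0,a],loss="soft_l1") for a in np.arange(0,6.3,1)),key=lambda r:r.cost)
p=best.x;print(p,np.degrees(p[2]),best.cost);print(f(p).reshape(-1,2).round(1).tolist())
T=[[-.064,.094,z],[.064,.094,z],[.064,0,z],[.064,-.094,z],[-.064,-.094,z],[-.064,0,z]]
print(box(p,T).round(4))
# bystander guesses
from numpy.linalg import lstsq
for n,zz,uv in [("side",.105,(252,247)),("side",.05,(264,304)),("side",.045,(372,357)),("side",.01,(410,256)),("side",0.01,(415,321)),("side",.02,(275,248))]:
    g=least_squares(lambda x:(proj(n,[[x[0],x[1],zz]])-uv).ravel(),[.6,0]).x;print(uv,g.round(3))
for n,(x0,y0,k) in dict(side=(280,215,5),scene=(205,180,5)).items():
    im=cv2.imread(f"pics/{n}_c.png")
    for L in([A,B,C,D],[[np.sign(v[0])*.055,np.sign(v[1])*.085,z] for v in(A,B,C,D)]):
        cv2.polylines(im,[np.int32((proj(n,box(p,L))-[x0,y0])*k+k/2)],True,(0,255,255),1)
    for i,u in enumerate((proj(n,box(p,T))-[x0,y0])*k):cv2.putText(im,str(i+1),tuple(int(v) for v in u),0,.6,(0,0,255),2)
    cv2.imwrite(f"pics/{n}_ov.png",cv2.resize(im,(390,360)))
cv2.imwrite("pics/ov.png",np.hstack([cv2.imread("pics/side_ov.png"),cv2.imread("pics/scene_ov.png")]))
E
```

```text
[ 0.5530757  -0.07172561 -0.42923403] -24.593298235757633 18.201382713314768
[[-0.6, 1.5], [-1.5, 0.1], [1.8, 1.2], [-5.5, -2.2], [0.1, 0.9], [1.0, -0.7], [-1.0, -0.9], [-3.8, -0.3], [-4.0, 1.5], [0.5, -0.2]]
[[ 0.534   0.0404  0.074 ]
 [ 0.6504 -0.0129  0.074 ]
 [ 0.6113 -0.0984  0.074 ]
 [ 0.5721 -0.1838  0.074 ]
 [ 0.4558 -0.1306  0.074 ]
 [ 0.4949 -0.0451  0.074 ]]
(252, 247) [0.439 0.035]
(264, 304) [ 0.403 -0.045]
(372, 357) [ 0.461 -0.242]
(410, 256) [ 0.719 -0.082]
(415, 321) [ 0.595 -0.21 ]
(275, 248) [0.529 0.1  ]
```

View pics/ov.png

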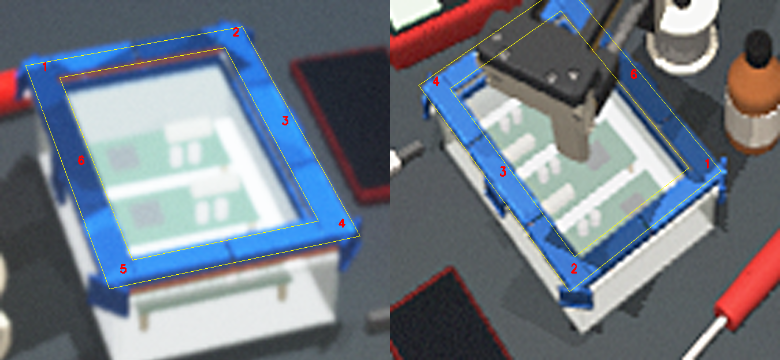

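The fit residuals are about 1–2 px, apart from the corners with clips. The seams fit within 1 px, so the position is good to a few mm, well inside the 18 mm rim. The reach from base is 0.47–0.65 m, which is fine. I'll close the fingers and go above section 2.

```bash
python3 -m inch '[[1,0.051,-0.013,0],[1,0.051,-0.013,0]]' 20 2>&1|tail -3; python3 -m inch '[[1,0.051,-0.013,0,0],[1,0.051,-0.013,-0.05,0],[1,0.051,-0.013,-0.1,0],[1,0.051,-0.013,-0.13,0],[1,0.051,-0.013,-0.13,0],[1,0.051,-0.013,-0.13,0]]' 20
python3 - <<'E'
from h import *
b=cams["side"]["color"][170:340,270:430,::-1];a=cams["scene"]["color"][150:290,195:345,::-1]
cv2.imwrite("pics/m1.png",np.hstack([cv2.resize(b,(400,425),interpolation=2),cv2.resize(a,(400,425),interpolation=2)]))
E
```

```text
validation failed for argument at $[0]...
t: 0.95
tool_pos: [0.6516, -0.013, 0.0897]
orientation: [-1.571, -0.001, -0.001]
force: [-0.6, 0.2, 1.4]
opening: 0.0379
```

View pics/m1.png

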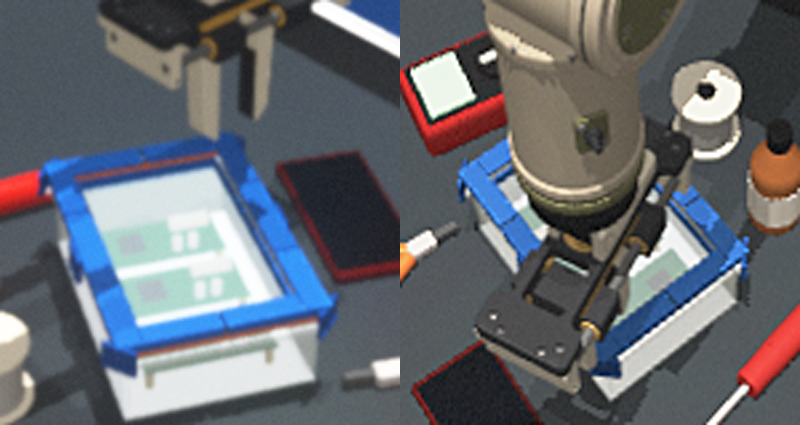

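The fingers are still closing just above the far-right corner, at about (230,128) in the left half. They line up with section 2, whose press point is at about (225,150). I'll press in small steps.

```bash
python3 -m inch '[[1,0,0,0,0],[1,0,0,0,0],[1,0,0,0,0],[1,0,0,-0.006,0],[1,0,0,-0.012,0],[1,0,0,-0.013,0],[1,0,0,-0.013,0]]';python3 -m inch '[[1,0,0,-0.001,0],[1,0,0,-0.002,0],[1,0,0,-0.002,0]]';python3 -m inch '[[1,0,0,-0.001,0],[1,0,0,-0.002,0],[1,0,0,-0.002,0]]'
```

```text
t: 1.92
tool_pos: [0.6521, -0.0131, 0.0773]
orientation: [-1.571, -0.002, -0.002]
force: [0.3, 0.3, 1.5]
opening: 0.0007
t: 2.3
tool_pos: [0.6521, -0.0131, 0.0753]
orientation: [-1.571, -0.002, -0.002]
force: [-0.1, -0.0, -0.3]
opening: 0.0005
t: 2.68
tool_pos: [0.6523, -0.0131, 0.0737]
orientation: [-1.571, -0.002, -0.002]
force: [-0.8, 0.9, 2.7]
opening: 0.0
```

```bash
for i in 1 2; do python3 -m inch '[[1,0,0,-0.001,0],[1,0,0,-0.002,0],[1,0,0,-0.002,0]]'|grep -E "pos|force"; done
```

```text
tool_pos: [0.6523, -0.0131, 0.0723]
force: [-3.3, 0.5, 7.5]
tool_pos: [0.6522, -0.0131, 0.07]
force: [-0.1, 0.3, 0.6]
```

Section 2 clicked: the force rose to 7.5 N and then fell to 0.6 N at z=0.070. On to section 3.

```bash
python3 -m inch '[[1,0,0,0.014,0],[1,0,0,0.014,0],[1,-0.02,-0.042,0.014,0],[1,-0.041,-0.085,0.014,0],[1,-0.041,-0.085,0.012,0],[1,-0.041,-0.085,0.007,0],[1,-0.041,-0.085,0.006,0],[1,-0.041,-0.085,0.006,0]]'|grep -E "pos|force"; python3 -m inch '[[1,0,0,-0.001,0],[1,0,0,-0.002,0],[1,0,0,-0.003,0],[1,0,0,-0.003,0]]'|grep -E "pos|force"
```

```text
tool_pos: [0.6114, -0.0971, 0.0757]
force: [-0.3, -0.2, 0.0]
tool_pos: [0.6117, -0.0967, 0.0731]
force: [-0.7, 2.9, 4.0]
```

```bash
python3 -m inch '[[1,0,0,-0.001,0],[1,0,0,-0.002,0],[1,0,0,-0.003,0],[1,0,0,-0.003,0]]'|grep -E "pos|force"
```

```text
tool_pos: [0.6115, -0.0971, 0.0697]
force: [-0.2, 0.2, -0.4]
```

Section 3 clicked. On to section 4.

```bash
python3 -m inch '[[1,0,0,0.014,0],[1,0,0,0.014,0],[1,-0.02,-0.042,0.014,0],[1,-0.039,-0.087,0.014,0],[1,-0.039,-0.087,0.012,0],[1,-0.039,-0.087,0.007,0],[1,-0.039,-0.087,0.006,0],[1,-0.039,-0.087,0.006,0]]'|grep -E "pos|force"; python3 -m inch '[[1,0,0,-0.001,0],[1,0,0,-0.002,0],[1,0,0,-0.003,0],[1,0,0,-0.003,0]]'|grep -E "pos|force";python3 -m inch '[[1,0,0,-0.001,0],[1,0,0,-0.002,0],[1,0,0,-0.003,0],[1,0,0,-0.003,0]]'|grep -E "pos|force"
```

```text
tool_pos: [0.5726, -0.183, 0.0753]
force: [-0.8, -1.1, -0.4]
tool_pos: [0.5731, -0.1826, 0.073]
force: [-1.2, 3.8, 6.3]
tool_pos: [0.5729, -0.1827, 0.0698]
force: [0.2, 0.5, -0.2]
```

Section 4 clicked. Section 5 next: shift (-0.117, +0.053).

```bash
python3 -m inch '[[1,0,0,0.014,0],[1,0,0,0.014,0],[1,-0.05,0.023,0.014,0],[1,-0.1,0.045,0.014,0],[1,-0.117,0.053,0.012,0],[1,-0.117,0.053,0.007,0],[1,-0.117,0.053,0.006,0],[1,-0.117,0.053,0.006,0]]'|grep -E "pos|force"; python3 -m inch '[[1,0,0,-0.001,0],[1,0,0,-0.002,0],[1,0,0,-0.003,0],[1,0,0,-0.003,0]]'|grep -E "pos|force";python3 -m inch '[[1,0,0,-0.001,0],[1,0,0,-0.002,0],[1,0,0,-0.003,0],[1,0,0,-0.003,0]]'|grep -E "pos|force"
```

```text
tool_pos: [0.4568, -0.1302, 0.076]
force: [0.7, -0.2, -0.1]
tool_pos: [0.4572, -0.1304, 0.0734]
force: [-0.0, -0.5, 3.8]
tool_pos: [0.4569, -0.1302, 0.07]
force: [-1.0, -0.2, 0.5]
```

Section 5 clicked. Section 6 next: shift (0.038, 0.085).

```bash
python3 -m inch '[[1,0,0,0.014,0],[1,0,0,0.014,0],[1,0.019,0.042,0.014,0],[1,0.038,0.085,0.014,0],[1,0.038,0.085,0.012,0],[1,0.038,0.085,0.007,0],[1,0.038,0.085,0.006,0],[1,0.038,0.085,0.006,0]]'|grep -E "pos|force"; python3 -m inch '[[1,0,0,-0.001,0],[1,0,0,-0.002,0],[1,0,0,-0.003,0],[1,0,0,-0.003,0]]'|grep -E "pos|force";python3 -m inch '[[1,0,0,-0.001,0],[1,0,0,-0.002,0],[1,0,0,-0.003,0],[1,0,0,-0.003,0]]'|grep -E "pos|force"
```

```text
tool_pos: [0.4944, -0.046, 0.0758]
force: [-0.0, -0.3, -0.5]
tool_pos: [0.4945, -0.0464, 0.0731]
force: [-3.0, -1.3, 4.4]
tool_pos: [0.4944, -0.0461, 0.0698]
force: [1.1, 0.2, 0.2]
```

Section 6 clicked. Section 1 next: shift (0.040, 0.086).

```bash
python3 -m inch '[[1,0,0,0.014,0],[1,0,0,0.014,0],[1,0.019,0.042,0.014,0],[1,0.04,0.086,0.014,0],[1,0.04,0.086,0.012,0],[1,0.04,0.086,0.007,0],[1,0.04,0.086,0.006,0],[1,0.04,0.086,0.006,0]]'|grep -E "pos|force"; python3 -m inch '[[1,0,0,-0.001,0],[1,0,0,-0.002,0],[1,0,0,-0.003,0],[1,0,0,-0.003,0]]'|grep -E "pos|force";python3 -m inch '[[1,0,0,-0.001,0],[1,0,0,-0.002,0],[1,0,0,-0.003,0],[1,0,0,-0.003,0]]'|grep -E "pos|force"
```

```text
tool_pos: [0.534, 0.039, 0.0755]
force: [-0.0, 0.9, 0.6]
tool_pos: [0.5342, 0.0387, 0.073]
force: [-1.2, -3.8, 5.7]
tool_pos: [0.5341, 0.0388, 0.0698]
force: [-0.0, 0.6, -1.0]
```

All six show the click in the force readings. I'll lift clear and check by eye.

```bash
python3 -m inch '[[1,0,0,0.05,0],[1,0,0,0.1,0],[1,0,0,0.15,0],[1,-0.06,0.06,0.17,0],[1,-0.06,0.12,0.17,0],[1,-0.06,0.15,0.17,0],[1,-0.06,0.15,0.17,0]]'
python3 - <<'E'
from h import *
b=cams["side"]["color"][215:340,280:415,::-1];a=cams["scene"]["color"][150:290,195:345,::-1]
cv2.imwrite("pics/f.png",np.hstack([cv2.resize(b,(450,417),interpolation=2),cv2.resize(a,(350,417),interpolation=2)]))
cv2.imwrite("pics/side1.png",cams["side"]["color"][:,:,::-1])
E
```

```text
t: 14.3
tool_pos: [0.4734, 0.1916, 0.2398]
orientation: [-1.57, -0.005, 0.002]
force: [-0.3, -1.3, -0.0]
opening: 0.0004
```

View pics/f.png

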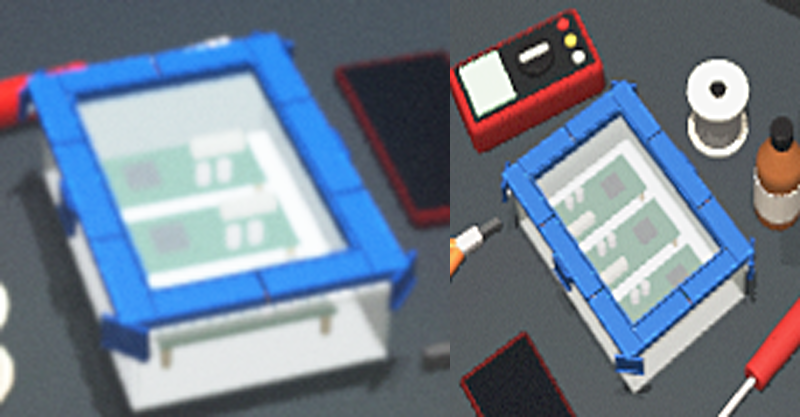

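View pics/side1.png

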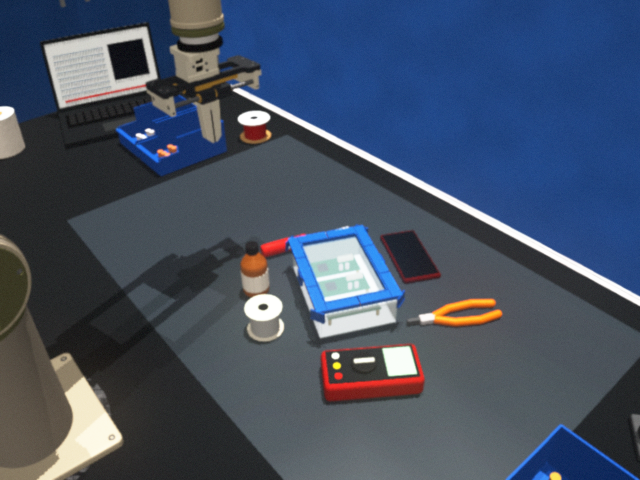

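The rim is flush all round with no orange seal visible. The bottle (253,270), reel (264,318), meter (372,372), phone (410,256) and cutters (455,313) are at the same pixels as at the start, and the robot is clear. I'm handing in.

```bash
python3 -c "
from plant import robot
print(robot.close_job())"
```

```text
the job is handed in; nothing more can be done
None
```

All six rim sections are clicked shut, and I handed the job in at about 14 s. I pressed them in the order 2, 3, 4, 5, 6, 1 with the closed fingertips.

- **Clicks:** On every section the force rose to 4–7.5 N at the readings, then fell to about 0 with the tip at z ≈ 0.070 m. That pattern is the click.
- **Force:** The highest vertical reading was 7.5 N, far below 50 N. Force was only read at the end of each move, so brief peaks between readings are not recorded.
- **Final pictures:** The rim looks flush all round with no orange seal showing. The things on the bench look unmoved, by eye rather than measured. The arm stood clear of everything.
- **What disagreed:** In the box fit, a few corner readings near the clips were off by 4–6 px, mostly from the clips hiding the true corners. This did not affect the presses. One mistyped move call was refused and moved nothing.

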